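# Shut and lock the hatch of a terminal box

## Robot

A 6-joint arm with a two-finger parallel gripper is mounted at the origin on the work surface; the furniture and walls round the work are solid. World frame = base frame: x ahead of the robot, y to its left, z up, the work surface at z = 0. Lengths are in m, angles in rad, forces in N, time in s.
With the tool pointing down it reaches from about 0.35 to 0.775 m from the base axis. Payload 5.5 kg.
Tool frame: the origin (TCP) lies midway between the tips of the shut fingers; the grasp point (between the pads) lies 19 mm behind it; z points along the fingers, x is the direction in which the jaws open and shut, and the axes are right-handed (so a half turn about z gives the same grasp; the last joint's range is limited). The gripper opens to 85 mm and grips with 20 to 120 N. Pads are 22 mm wide; open, the fingers measure 114 mm over their backs; the gripper's body (76 mm by 85 mm) begins 54 mm behind the grasp point. The pads swing forward as they close: fully open they stand 13 mm farther back than shut.
Start: joints at [1.195, 0.313, 0.046, 1.304, 0, 1.431], TCP at [0.134, 0.559, 0.231] pointing down, gripper open.
Joint ranges: [-2.76, 2.76], [-0.86, 1.69], [-1.03, 1.26], [-2.2, 2.34], [-1.47, 1.5], [-3.14, 3.14]. Speed limits (rad/s): [2.57, 2.57, 3.14, 3.14, 3.14, 3.14].

## Interface

Orientations are given as a unit quaternion [w, x, y, z].
In Python, from workcell import env gives the robot as it stands.
- The arm moves only by the tool servo_tool, never from a script. Its argument "targets" is a list of rows, each an object with "xyz": the shift along the tool's x, y, z in m, a list of three; "twist": the turn, a rotation vector about the tool's x, y, z in rad, a list of three; "jaw": the opening, from 0 (shut) to 1 (fully open). A call has 1 to 12 rows; each row is the pose to reach, as a shift and turn from the pose commanded when the call began, along the tool's axes at that moment; what a row does not reach only later rows make up. A row lasts 1/12 s, in which the tool goes at most 41.7 mm and 7.16 degrees, less where a joint would pass 70% of its speed; a pose out of reach is approached as far as the arm can. A call with a gripper value outside its range is refused whole. The fingers move at their own pace and stop on an object; "squeeze" is the grip in N (left out, the last holds). Time passes only in rows, so rows that repeat a pose let the fingers close. It gives the time, the measured TCP pose, the force and the opening at its end, in the units of the state.
- env.get_state(): the state, without advancing time (a new reading comes with each control period).
- env.read_camera(name): name is "scene" or "top" or "wrist"; returns a dict with "color" (400x640x3 uint8, red, green, blue), "depth" (400x640 float32, m along the optical axis (not along the pixel's ray), 0 where there is no reading), "fx", "fy", "cx", "cy" (pixels), "eye" and "attitude" of the camera in the world. Camera axes: x right, y down, z forward; pixel columns grow to the right and rows downward; lengths in m; the calibration is good to about 2 mm. A picture is of the moment at which its call begins.
- env.hand_in(): hands the job in, once; it reports no verdict.
The state is a dict: "clock": time; "joint_pos": joint angles; "qvel": joint speeds; "tau": joint torques, N m; "tcp_pos": TCP position; "orientation": TCP orientation; "wrist_force": force on the tool from outside, world axes, zero at the start; "ft_torque": the same for the moment, N m; "finger_gap": finger opening in m.
Only numpy, scipy, OpenCV 4.12 (cv2) and the standard library are available. Lean on these libraries where they do the work, as an engineer would, in place of code of your own. Each camera call takes 0.05 s, during which the arm holds its last target. There are 200 camera calls.

## Task

Shut the hatch of the grey terminal box, then press its black wing down against the spring and turn it clockwise, about a quarter turn, until it comes up gently against its stop, and let it spring up into its locked detent. Do not force the lock or the hatch, and leave the other things on the bench where they are.

Things in the scene. Friction and masses are not known exactly. Their poses are not given: they have to be found in the camera images.
- box: Open-topped grey terminal box (180 mm front to back, 210 wide, 90 high with its thin rubber seal; fixed to the bench). Origin: centre of its underside, on the bench; x from the front of the box to its hinge side, y to its left, z up. The lock's catch hangs inside under the front rim and counts as part of the box; its setting about the lock's axis differs from box to box and is not given.
- hatch_angle (a joint): Opening of the hatch in rad: 0 resting on the seal, grows as the front edge rises; starts at 0.5 to 0.9. Hinge line along the box's y, at x = +94 mm, z = +90 mm of the box. Stiff: it stays where it is left; about 3 N at the front edge moves it. Under the front edge the seal gives 1 mm per 8 N (4 mm at most), so it can read a little below 0.
- hatch: White hatch panel, 186 x 216 x 5 mm. Origin on the hinge line, under face; at 0 opening its axes are those of the box; the panel runs from x = -2 to x = -188 mm, its top face is at z = 5 mm.
- press_right (a point): Bare point on the top face of the hatch panel, 22 mm behind its front edge and 72 mm right (box -y) of the wing's axis: a good place to push the hatch down. Axes as the panel's.
- press_left (a point): The same, 72 mm left (box +y) of the wing's axis.
- wing_grip (a point): Centre of the black wing, an upright bar 12 mm thick, 50 long, 26 high, 36 mm over the hatch panel's top face when up; the bar's foot is 21 mm over the panel. x across the thickness, y along the length (white mark at the -y end), z up along the axis of turning, which passes through this point, 51 mm behind the panel's front edge, mid-width. At wing angle 0 its y is the box's y.
- wing (a joint): Angle of the wing in rad, growing clockwise seen from above; starts at 0.05 to 0.15, stays as left. The detent lies somewhere from 1.05 to 1.55, centred 0.07 short of a hard stop, felt as a sharp rise of the turning moment. Free turning takes 0.03 N m; 0.1 N m more shows the stop; over 0.3 N m there overloads the cam.
- wing_press (a joint): How far the wing is pressed down, m: 0 up, 0.0095 bottom. Spring: 3 N plus 1 N per mm. With the hatch shut hold it 6 to 9 mm down while turning, so that its cam passes below the catch's ledge (less jams against the ledge's side). Let go in the detent it springs up and stays at about 2 mm: locked. Let go too early it hangs at 4.5 to 6 mm, not locked, and can be turned on.
- mug: White mug, 92 x 123 x 95 mm, origin under its centre: leave alone.
- fuse_carton: Small brown carton, 58 x 95 x 48 mm, origin under its centre: leave alone.
- tape: Roll of black tape lying flat, 58 mm wide, 19 mm high, origin under its centre: leave alone.
- insulator: White ceramic insulator, 42 x 42 x 46 mm, origin under its centre: leave alone.

How it is judged:
On the way, in this order (a step that is already met when the one before it is completed fails the run):
1. the hatch is shut on its seal, the wing still up (value of joint hatch_angle below 0.035 rad and value of joint wing_press below 0.005 m), for 0.1 s.
2. with the hatch shut, the wing is pressed down and turned until its cam lies under the catch (value of joint hatch_angle below 0.035 rad and value of joint wing_press above 0.0045 m and value of joint wing above 0.8 rad), for 0.1 s.
At the end, for the whole second after the job is handed in: The hatch is shut (within 0.025 rad), the wing is turned more than 0.95 rad and has sprung up into its detent (pressed 1.0 to 3.3 mm), everything at rest (value of joint hatch_angle below 0.025 rad and value of joint wing above 0.95 rad and value of joint wing_press between 0.001 and 0.0033 m and velocity of joint wing below 0.1 rad/s and velocity of joint wing_press below 0.01 m/s); the robot touches nothing.
It fails at once if the lock or the hatch is forced: more than 25 N between the hatch (with its wing and cam) and the box (with its catch) (contact force between hatch and box above 25 N).
It fails at once if a bystander (mug, carton, tape or insulator) is moved more than 30 mm (distance of any of mug, fuse_carton, tape, insulator from where it was at the start of the episode above 0.03 m).
It also fails if it takes over 67 s, if anything falls off the work surface, if the arm or the gripper's body presses on something with over 40 N, if the wrist force passes 120 N, or if a joint passes its speed limit or range.

## Working session

There is one attempt and no reset: what is moved stays moved. The work goes in short steps, Python scripts to look and compute and a tool call to move; the robot and the scene stay as the last step left them, time stands still between calls to the robot, and variables do not carry over. Pictures are saved under pics/ and viewed, about 8 in all and at most 12, crops included, and the job is handed in when it is done.

Besides the shell and the picture viewer there is one more tool, called after ">>>" by a JSON object that holds its "api" and its "payload". servo_tool: Moves the arm, as the interface text tells. Its arguments: {"type":"object","properties":{"targets":{"type":"array","items":{"type":"object","properties":{"xyz":{"type":"array","items":{"type":"number"}},"twist":{"type":"array","items":{"type":"number"}},"jaw":{"type":"number"}}}},"squeeze":{"type":"number"}},"required":["targets"]}

```bash
mkdir -p pics
cat > h.py <<'E'
import numpy as np,cv2
from scipy.spatial.transform import Rotation as R
from workcell import env
def q(w): return R.from_quat([w[1],w[2],w[3],w[0]])
def cam(n):
    c=env.read_camera(n); a=np.array(c['attitude'])
    M=a if a.shape==(3,3) else q(a).as_matrix()
    d=c['depth']; v,u=np.mgrid[0:d.shape[0],0:d.shape[1]]
    P=np.stack([(u-c['cx'])/c['fx']*d,(v-c['cy'])/c['fy']*d,d],-1)@M.T+np.array(c['eye'])
    P[d==0]=np.nan
    return c,P
def save(n,f,c): cv2.imwrite('pics/'+f,c['color'][...,::-1])
E
python3 - <<'E'
from h import *
for n in('scene','top'):
    c,P=cam(n); save(n,n+'1.png',c); np.save(n+'.npy',P); np.save(n+'c.npy',c['color']); print(n,c['eye'],c['attitude'],c['fx'])
print(env.get_state())
E
```

```text
scene [-0.00214104 -0.59717717  0.88019349] [-0.31710542  0.83076634 -0.42711856  0.16383275] 448.0716826501182
top [ 0.4818311  -0.22446393  1.13698313] [-0.01832943  0.71121581 -0.7024428   0.02025378] 364.3899080404981
{'clock': 0.1, 'joint_pos': array([1.19539205e+00, 3.13930489e-01, 4.51104934e-02, 1.30364264e+00,
       4.94563509e-05, 1.43122695e+00]), 'qvel': array([-0.00016668, -0.00048058,  0.00206672, -0.00028285, -0.00075983,
        0.00079984]), 'tau': array([ 3.11331671e-03, -4.81726062e+01,  2.99243689e+01,  1.27766214e-02,
       -1.33087092e-04,  9.13406268e-06]), 'tcp_pos': array([0.13415785, 0.55865432, 0.23050244]), 'orientation': array([ 3.98323262e-04,  7.85383357e-01,  6.19009118e-01, -7.32185965e-04]), 'wrist_force': array([-0.45463189,  0.0555515 ,  0.03177915]), 'ft_torque': array([ 0.03002726,  0.01268171, -0.00119977]), 'finger_gap': 0.085497097577642}
```

View pics/top1.png

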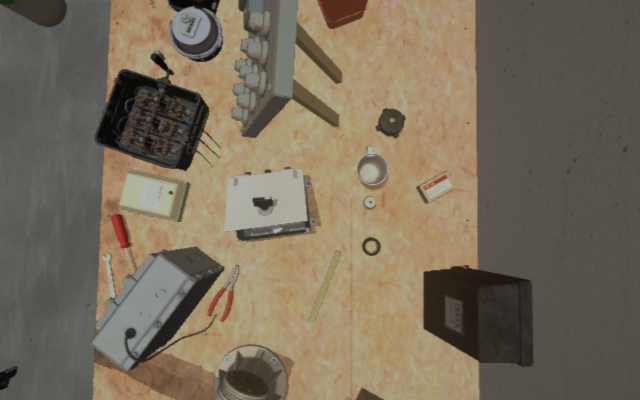

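View pics/scene1.png

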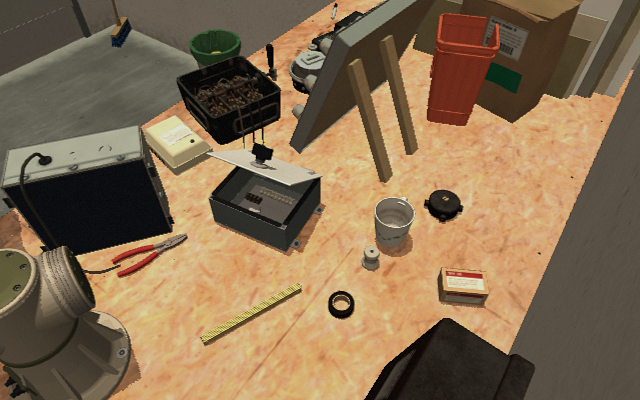

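The top view shows the box at about (267,205), its front facing the robot and the wing at (263,203). In the scene view the hatch stands open, with its hinge on the far side. Next I fit the panel.

Run:
```python
from h import *
P=np.load('top.npy'); C=np.load('topc.npy').astype(int)
S=np.load('scene.npy'); CS=np.load('scenec.npy').astype(int)
for nm,P,C,b in(('top',P,C,(165,245,218,320)),('scene',S,CS,(140,190,205,325))):
    r=P[b[0]:b[1],b[2]:b[3]]; c=C[b[0]:b[1],b[2]:b[3]]
    m=(c.min(-1)>120)&(c.max(-1)-c.min(-1)<40)&(r[...,2]>.08)
    p=r[m]
    for _ in range(5):
        o=p.mean(0); n=np.linalg.svd(p-o,full_matrices=0)[2][2]; n*=np.sign(n[2]); p=p[abs((p-o)@n)<.004]
    az=np.arctan2(n[1],n[0])
    print(nm,len(p),'n',n,'tilt',np.arccos(n[2]),'normal az',az,'z',p[:,2].min(),p[:,2].max())
    # hull rectangle in the panel plane
    yb=np.cross([0,0,1],-n[:3]*[1,1,0]);yb/=np.linalg.norm(yb)*1.0; xb=np.cross(yb,n)
    ab=np.c_[(p-o)@xb,(p-o)@yb].astype(np.float32)
    rc=cv2.minAreaRect(ab);print(rc); print('corners',[np.round(o+x*xb+y*yb,4) for x,y in cv2.boxPoints(rc)])
    k=(c.max(-1)<60)&(r[...,2]>.08)&(abs((r-o)@n-.03)<.025)
    w=r[k]; h=(w-o)@n; t=w[h>h.max()-.006]; print('wing top',h.max(),t.mean(0),len(t)); 
    wt=np.c_[t@xb,t@yb].astype(np.float32); print(cv2.minAreaRect(wt), 'xb',xb)
r=P;
```

```text
top 3804 n [0.5738913  0.08268761 0.8147463 ] tilt 0.6185048108969409 normal az 0.1430975555090259 z 0.09177823413157982 0.2061259013548803
((-0.004920534789562225, -0.0004075095057487488), (0.1915653496980667, 0.21555128693580627), 0.03884192556142807)
corners [array([ 0.6439, -0.1508,  0.0936]), array([0.613 , 0.0625, 0.0937]), array([0.4586, 0.0401, 0.2047]), array([ 0.4894, -0.1732,  0.2047])]
wing top 0.04876673966912539 [ 0.53934209 -0.05410103  0.21326708] 31
((-0.3057330548763275, 0.13611654937267303), (0.041955169290304184, 0.008582093752920628), 83.69183349609375) xb [-0.80641879 -0.11619072  0.57981761]
scene 1449 n [0.57334943 0.08249751 0.81514698] tilt 0.6178134427428715 normal az 0.14290614439481253 z 0.09316725173755314 0.20484418990008024
((-0.019864417612552643, -0.009728401899337769), (0.19126489758491516, 0.21496093273162842), 0.5481171607971191)
corners [array([ 0.6417, -0.1522,  0.0937]), array([0.6094, 0.0603, 0.0949]), array([0.4553, 0.0363, 0.2057]), array([ 0.4876, -0.1762,  0.2045])]
wing top 0.047812938597456243 [ 0.53742277 -0.06079736  0.21279072] 53
((-0.304068386554718, 0.13638633489608765), (0.04745061323046684, 0.011700857430696487), 83.20977020263672) xb [-0.8068376  -0.11609342  0.57925418]
```

Run:
```python
from h import *
P=np.load('top.npy'); S=np.load('scene.npy')
A=np.r_[P.reshape(-1,3),S.reshape(-1,3)]; A=A[~np.isnan(A).any(1)]
print('max z grid, rows x 0..0.8, cols y .7..-.4')
for x in np.arange(0,.8,.1): print(round(x,1),[round(float(np.percentile(s[:,2],99.5)),2) if len(s:=A[(A[:,0]>=x)&(A[:,0]<x+.1)&(A[:,1]<=y)&(A[:,1]>y-.1)])>3 else None for y in np.arange(.7,-.4,-.1)])
psi=.143; ex=np.array([np.cos(psi),np.sin(psi),0]); ey=np.array([-ex[1],ex[0],0]); H=np.array([.624,-.046,.09])
for th in(.618,.4,.2,0):
    for s in(72,-72): print(th,s,np.round(H+ex*(-.166*np.cos(th)+.005*np.sin(th))+ey*s/1e3+[0,0,.166*np.sin(th)+.005*np.cos(th)],4))
print('wing shut',H-.137*ex)
```

```text
max z grid, rows x 0..0.8, cols y .7..-.4
0.0 [None, None, 0.01, 0.0, 0.01, 0.02, 0.31, 0.31, 0.01, 0.11, 0.01]
0.1 [None, 0.3, 0.31, 0.25, 0.28, 0.25, 0.27, 0.29, 0.02, 0.01, 0.0]
0.2 [None, None, 0.01, 0.25, 0.28, 0.26, 0.01, 0.0, 0.02, 0.02, 0.0]
0.3 [None, None, 0.01, 0.18, 0.26, 0.26, 0.25, 0.0, 0.01, 0.02, 0.02]
0.4 [None, None, 0.03, 0.03, 0.19, 0.25, 0.2, 0.2, 0.2, 0.0, 0.02]
0.5 [None, None, 0.03, 0.06, 0.06, 0.01, 0.18, 0.22, 0.2, 0.01, 0.09]
0.6 [None, None, 0.11, 0.12, 0.11, 0.11, 0.11, 0.12, 0.12, 0.0, 0.1]
0.7 [None, None, 0.12, 0.11, 0.11, 0.12, 0.24, 0.38, 0.41, 0.15, 0.08]
0.618 72 [0.4827 0.0064 0.1903]
0.618 -72 [ 0.5032 -0.1361  0.1903]
0.4 72 [0.4643 0.0038 0.1592]
0.4 -72 [ 0.4849 -0.1388  0.1592]
0.2 72 [0.4537 0.0022 0.1279]
0.2 -72 [ 0.4742 -0.1403  0.1279]
0 72 [0.4494 0.0016 0.095 ]
0 -72 [ 0.47   -0.1409  0.095 ]
wing shut [ 0.48839837 -0.0655243   0.09      ]
```

>>> {"api": "servo_tool", "payload": {"targets": [{"xyz": [0, 0, -0.04], "twist": [0, 0, -0.08], "jaw": 0}, {"xyz": [0, 0, -0.08], "twist": [0, 0, -0.16], "jaw": 0}, {"xyz": [0, 0, -0.12], "twist": [0, 0, -0.24], "jaw": 0}, {"xyz": [0, 0, -0.16], "twist": [0, 0, -0.32], "jaw": 0}, {"xyz": [0, 0, -0.17], "twist": [0, 0, -0.4], "jaw": 0}, {"xyz": [-0.012, 0.037, -0.17], "twist": [0, 0, -0.48], "jaw": 0}, {"xyz": [-0.023, 0.074, -0.17], "twist": [0, 0, -0.56], "jaw": 0}, {"xyz": [-0.035, 0.111, -0.17], "twist": [0, 0, -0.64], "jaw": 0}, {"xyz": [-0.046, 0.148, -0.17], "twist": [0, 0, -0.72], "jaw": 0}, {"xyz": [-0.058, 0.185, -0.17], "twist": [0, 0, -0.8], "jaw": 0}, {"xyz": [-0.07, 0.222, -0.17], "twist": [0, 0, -0.88], "jaw": 0}, {"xyz": [-0.081, 0.259, -0.17], "twist": [0, 0, -0.96], "jaw": 0}]}}

```text
clock: 1.1
tcp_pos: [0.3684, 0.4184, 0.4011]
orientation: [-0.0, 0.409, 0.913, -0.0]
wrist_force: [-0.7, 0.5, 0.2]
finger_gap: -0.0001
```

>>> {"api": "servo_tool", "payload": {"targets": [{"xyz": [-0.04, -0.005, 0], "twist": [0, 0, -0.08], "jaw": 0}, {"xyz": [-0.08, -0.01, 0], "twist": [0, 0, -0.16], "jaw": 0}, {"xyz": [-0.12, -0.015, 0], "twist": [0, 0, -0.24], "jaw": 0}, {"xyz": [-0.16, -0.02, 0], "twist": [0, 0, -0.32], "jaw": 0}, {"xyz": [-0.2, -0.026, 0], "twist": [0, 0, -0.4], "jaw": 0}, {"xyz": [-0.24, -0.031, 0], "twist": [0, 0, -0.48], "jaw": 0}, {"xyz": [-0.28, -0.036, 0], "twist": [0, 0, -0.56], "jaw": 0}, {"xyz": [-0.323, -0.042, 0], "twist": [0, 0, -0.64], "jaw": 0}, {"xyz": [-0.349, -0.074, 0], "twist": [0, 0, -0.72], "jaw": 0}, {"xyz": [-0.375, -0.106, 0], "twist": [0, 0, -0.8], "jaw": 0}, {"xyz": [-0.401, -0.138, 0], "twist": [0, 0, -0.88], "jaw": 0}, {"xyz": [-0.427, -0.17, 0], "twist": [0, 0, -0.885], "jaw": 0}]}}

```text
clock: 2.1
tcp_pos: [0.5222, -0.0145, 0.4006]
orientation: [-0.001, -0.021, 1.0, 0.0]
wrist_force: [1.0, -0.2, 1.6]
finger_gap: -0.0
```

>>> {"api": "servo_tool", "payload": {"targets": [{"xyz": [0.008, -0.04, 0], "jaw": 0}, {"xyz": [0.016, -0.08, 0], "jaw": 0}, {"xyz": [0.024, -0.12, 0.02], "jaw": 0}, {"xyz": [0.024, -0.122, 0.06], "jaw": 0}, {"xyz": [0.024, -0.122, 0.1], "jaw": 0}, {"xyz": [0.024, -0.122, 0.14], "jaw": 0}, {"xyz": [0.024, -0.122, 0.175], "jaw": 0}, {"xyz": [0.024, -0.122, 0.175], "jaw": 0}]}}

```text
schema error: expected keys xyz, twist, jaw
```

Run:
```python
from h import *
c,P=cam('scene'); cv2.imwrite('pics/s2.png',cv2.resize(c['color'][80:260,160:400,::-1],None,fx=3,fy=3))
print(env.get_state()['tcp_pos'],env.get_state()['wrist_force'])
```

```text
[ 0.52146252 -0.02119203  0.40070373] [ 0.86174268 -2.92565694  0.44568371]
```

View pics/s2.png

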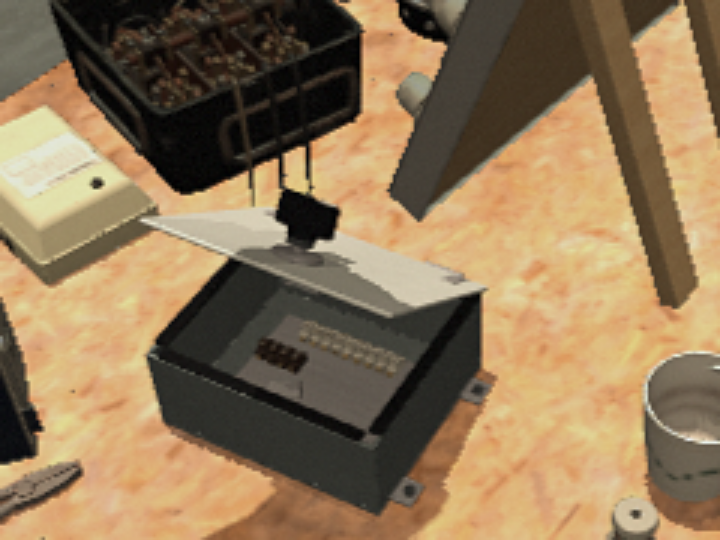

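The move was refused because every row needs a twist. The crop shows the hatch still open and the space around it clear, with the wing at about (305,215).

>>> {"api": "servo_tool", "payload": {"targets": [{"xyz": [0.008, -0.04, 0], "twist": [0, 0, 0], "jaw": 0}, {"xyz": [0.016, -0.08, 0], "twist": [0, 0, 0], "jaw": 0}, {"xyz": [0.023, -0.115, 0.02], "twist": [0, 0, 0], "jaw": 0}, {"xyz": [0.023, -0.115, 0.06], "twist": [0, 0, 0], "jaw": 0}, {"xyz": [0.023, -0.115, 0.1], "twist": [0, 0, 0], "jaw": 0}, {"xyz": [0.023, -0.115, 0.14], "twist": [0, 0, 0], "jaw": 0}, {"xyz": [0.023, -0.115, 0.175], "twist": [0, 0, 0], "jaw": 0}, {"xyz": [0.023, -0.115, 0.18], "twist": [0, 0, 0], "jaw": 0}, {"xyz": [0.023, -0.115, 0.18], "twist": [0, 0, 0], "jaw": 0}]}}

```text
clock: 2.9
tcp_pos: [0.5024, -0.1275, 0.2191]
orientation: [-0.003, -0.019, 1.0, 0.001]
wrist_force: [-0.1, 0.5, 2.0]
finger_gap: 0.0003
```

>>> {"api": "servo_tool", "payload": {"targets": [{"xyz": [0, -0.005, 0.015], "twist": [0, 0, 0], "jaw": 0}, {"xyz": [0, -0.008, 0.028], "twist": [0, 0, 0], "jaw": 0}, {"xyz": [0.004, -0.008, 0.036], "twist": [0, 0, 0], "jaw": 0}, {"xyz": [0.009, -0.009, 0.044], "twist": [0, 0, 0], "jaw": 0}, {"xyz": [0.014, -0.01, 0.052], "twist": [0, 0, 0], "jaw": 0}, {"xyz": [0.018, -0.01, 0.06], "twist": [0, 0, 0], "jaw": 0}, {"xyz": [0.021, -0.01, 0.068], "twist": [0, 0, 0], "jaw": 0}, {"xyz": [0.024, -0.011, 0.076], "twist": [0, 0, 0], "jaw": 0}, {"xyz": [0.026, -0.011, 0.084], "twist": [0, 0, 0], "jaw": 0}, {"xyz": [0.028, -0.012, 0.092], "twist": [0, 0, 0], "jaw": 0}, {"xyz": [0.03, -0.012, 0.1], "twist": [0, 0, 0], "jaw": 0}, {"xyz": [0.03, -0.012, 0.1], "twist": [0, 0, 0], "jaw": 0}]}}

```text
clock: 3.9
tcp_pos: [0.4731, -0.1409, 0.1192]
orientation: [-0.002, -0.019, 1.0, 0.001]
wrist_force: [-0.4, 0.5, -1.2]
finger_gap: 0.0002
```

```bash
cat >> h.py <<'E'
def panel(b=(135,200,205,325)):
    c,P=cam('scene'); r=P[b[0]:b[1],b[2]:b[3]]; k=c['color'][b[0]:b[1],b[2]:b[3]].astype(int)
    p=r[(k.min(-1)>120)&(k.max(-1)-k.min(-1)<40)&(r[...,2]>.08)]; 
    for _ in range(6):
        o=np.median(p,0) if _==0 else p.mean(0); n=np.linalg.svd(p-o,full_matrices=0)[2][2]; n*=np.sign(n[2]); p=p[abs((p-o)@n)<max(.004,.02/(1+_))]
    return c,P,n,o,len(p)
E
python3 - <<'E'
from h import *
c,P,n,o,l=panel(); s=env.get_state(); print(n,l,o,s['tcp_pos'],s['wrist_force'],s['ft_torque']); cv2.imwrite('pics/s3.png',cv2.resize(c['color'][80:260,160:400,::-1],None,fx=3,fy=3))
E
```

```text
[0.1369992  0.01937277 0.9903817 ] 2015 [ 0.52397201 -0.04898454  0.10832002] [ 0.47358281 -0.14111017  0.11998676] [-0.55162353  0.84469987 -0.88449048] [0.00729775 0.02449102 0.0035374 ]
```

View pics/s3.png

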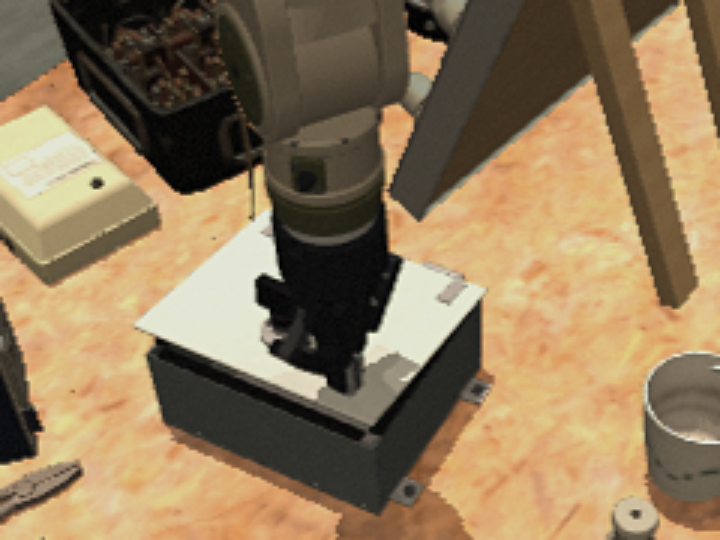

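The hatch is following the tip: its tilt is now about 0.14 rad, with the tip at (345,380). I keep lowering it slowly.

>>> {"api": "servo_tool", "payload": {"targets": [{"xyz": [0, 0, 0.003], "twist": [0, 0, 0], "jaw": 0}, {"xyz": [0.001, 0, 0.006], "twist": [0, 0, 0], "jaw": 0}, {"xyz": [0.001, 0, 0.009], "twist": [0, 0, 0], "jaw": 0}, {"xyz": [0.002, 0, 0.012], "twist": [0, 0, 0], "jaw": 0}, {"xyz": [0.002, 0, 0.014], "twist": [0, 0, 0], "jaw": 0}, {"xyz": [0.003, 0, 0.016], "twist": [0, 0, 0], "jaw": 0}, {"xyz": [0.003, 0, 0.018], "twist": [0, 0, 0], "jaw": 0}, {"xyz": [0.003, 0, 0.02], "twist": [0, 0, 0], "jaw": 0}, {"xyz": [0.003, 0, 0.021], "twist": [0, 0, 0], "jaw": 0}, {"xyz": [0.003, 0, 0.022], "twist": [0, 0, 0], "jaw": 0}, {"xyz": [0.003, 0, 0.022], "twist": [0, 0, 0], "jaw": 0}]}}

```text
clock: 4.87
tcp_pos: [0.4716, -0.1415, 0.099]
orientation: [-0.0, -0.019, 1.0, 0.0]
wrist_force: [-1.4, -0.1, 0.7]
finger_gap: 0.0001
```

>>> {"api": "servo_tool", "payload": {"targets": [{"xyz": [0, 0, 0.001], "twist": [0, 0, 0], "jaw": 0}, {"xyz": [0, 0, 0.002], "twist": [0, 0, 0], "jaw": 0}, {"xyz": [0, 0, 0.003], "twist": [0, 0, 0], "jaw": 0}, {"xyz": [0, 0, 0.003], "twist": [0, 0, 0], "jaw": 0}]}}

```text
clock: 5.2
tcp_pos: [0.4717, -0.1416, 0.0961]
orientation: [-0.0, -0.019, 1.0, 0.0]
wrist_force: [-0.3, 0.3, 0.6]
finger_gap: 0.0
```

Run:
```python
from h import *
c,P,n,o,l=panel((150,220,200,325)); s=env.get_state(); print(n,l,o,s['tcp_pos'],s['wrist_force'],s['ft_torque'])
```

```text
[4.87223906e-03 1.79082683e-04 9.99988115e-01] 2502 [ 0.51703837 -0.05603483  0.0951298 ] [ 0.47176544 -0.14161831  0.09616825] [ 0.80778125 -0.52827451  0.56421412] [-0.00654264 -0.00813924  0.02689891]
```

>>> {"api": "servo_tool", "payload": {"targets": [{"xyz": [0, 0, -0.03], "twist": [0, 0, 0], "jaw": 0}, {"xyz": [0, 0, -0.07], "twist": [0, 0, 0], "jaw": 0.5}, {"xyz": [0, 0, -0.11], "twist": [0, 0, 0], "jaw": 0.5}, {"xyz": [-0.01, 0.035, -0.13], "twist": [0, 0, 0], "jaw": 0.5}, {"xyz": [-0.02, 0.075, -0.13], "twist": [0, 0, 0], "jaw": 0.5}, {"xyz": [-0.02, 0.075, -0.13], "twist": [0, 0, 0], "jaw": 0.5}, {"xyz": [-0.02, 0.075, -0.13], "twist": [0, 0, 0], "jaw": 0.5}]}}

```text
clock: 5.83
tcp_pos: [0.4893, -0.0642, 0.2268]
orientation: [0.001, -0.021, 1.0, -0.0]
wrist_force: [-0.1, -0.8, -0.4]
finger_gap: 0.0424
```

Run:
```python
from h import *
c,P=cam('wrist'); save('w','w1.png',c); s=env.get_state(); print(s['tcp_pos'],s['orientation'],s['finger_gap'],c['eye'])
k=c['color'].astype(int)
m=(k.max(-1)<70)&(abs(P[...,2]-.144)<.008)&(np.hypot(P[...,0]-.488,P[...,1]+.0655)<.04)
t=P[m];print(len(t),t.mean(0)); r=cv2.minAreaRect((t[:,:2]*1000).astype(np.float32)); print(r); print(cv2.boxPoints(r))
d,v=np.linalg.eigh(np.cov(t[:,:2].T)); print('long axis az',np.arctan2(v[1,1],v[0,1]),d)
c,P,n,o,l=panel((150,220,200,325)); print(n,l,o)
k=c['color'].astype(int);m=(k.max(-1)<70)&(abs(P[...,2]-.144)<.006)&(np.hypot(P[...,0]-.488,P[...,1]+.0655)<.04); t=P[m]; print('scene',len(t),t.mean(0) if len(t) else 0)
```

```text
[ 0.48885225 -0.06520918  0.22619786] [-1.03025922e-05 -2.03319000e-02  9.99793279e-01 -1.12006274e-04] 0.04278792402608219 [ 0.49121346 -0.12995759  0.36937914]
877 [ 0.48806817 -0.06530341  0.14237116]
((488.48150634765625, -66.60372161865234), (11.52500057220459, 48.568241119384766), 2.743194341659546)
[[481.5634  -42.62322]
 [483.88785 -91.1358 ]
 [495.39963 -90.58423]
 [493.07516 -42.07164]]
long axis az 1.6337048618352288 [1.24193801e-05 1.86980606e-04]
[6.07347550e-03 1.62881786e-04 9.99981543e-01] 4062 [ 0.53296802 -0.06085394  0.09499562]
scene 73 [ 0.48540664 -0.06473883  0.14127994]
```

View pics/w1.png

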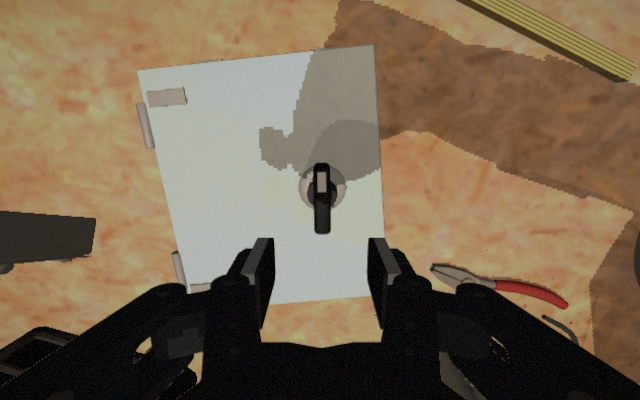

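Wrist view: the wing stands upright at about (322,198) between the jaws and lines up with them. Wing angle is about 0.095 rad and the hatch tilt about 0.005. I descend and grip.

>>> {"api": "servo_tool", "payload": {"targets": [{"xyz": [0, -0.001, 0.03], "twist": [0, 0, 0], "jaw": 0.5}, {"xyz": [0, -0.001, 0.06], "twist": [0, 0, 0], "jaw": 0.5}, {"xyz": [0, -0.001, 0.085], "twist": [0, 0, 0], "jaw": 0.5}, {"xyz": [0, -0.001, 0.1], "twist": [0, 0, 0], "jaw": 0.5}, {"xyz": [0, -0.001, 0.112], "twist": [0, 0, 0], "jaw": 0.5}, {"xyz": [0, -0.001, 0.112], "twist": [0, 0, 0], "jaw": 0.5}, {"xyz": [0, -0.001, 0.112], "twist": [0, 0, 0], "jaw": 0.1}, {"xyz": [0, -0.001, 0.112], "twist": [0, 0, 0], "jaw": 0.1}, {"xyz": [0, -0.001, 0.112], "twist": [0, 0, 0], "jaw": 0.1}, {"xyz": [0, -0.001, 0.112], "twist": [0, 0, 0], "jaw": 0.1}, {"xyz": [0, -0.001, 0.112], "twist": [0, 0, 0], "jaw": 0.0}, {"xyz": [0, -0.001, 0.112], "twist": [0, 0, 0], "jaw": 0.0}], "squeeze": 50}}

```text
clock: 6.93
tcp_pos: [0.4888, -0.0676, 0.1147]
orientation: [0.0, -0.019, 1.0, -0.001]
wrist_force: [-2.8, -3.4, -1.2]
finger_gap: 0.0202
```

```bash
cat >> h.py <<'E'
def st():
    s=env.get_state(); print({k:np.round(s[k],4) for k in('clock','tcp_pos','orientation','wrist_force','ft_torque','finger_gap')}); o=s['orientation']; print('az_x',2*np.arctan2(o[2],o[1]))
E
python3 -c "
from h import *
c,P,n,o,l=panel((150,220,200,325)); print(n,l,o); st()"
```

```text
[0.00664769 0.00205791 0.99997579] 2954 [ 0.52948823 -0.08123406  0.09503638]
{'clock': np.float64(6.9833), 'tcp_pos': array([ 0.4889, -0.0676,  0.1147]), 'orientation': array([ 0.000e+00, -1.900e-02,  9.998e-01, -8.000e-04]), 'wrist_force': array([-2.7533, -4.9638,  0.5554]), 'ft_torque': array([-0.9347,  0.6149, -0.0052]), 'finger_gap': np.float64(0.0201)}
az_x 3.1795678608524085
```

>>> {"api": "servo_tool", "payload": {"targets": [{"xyz": [0, 0, 0], "twist": [0, 0, 0], "jaw": 0.0}, {"xyz": [0, 0, 0], "twist": [0, 0, 0], "jaw": 0.0}, {"xyz": [0, 0, 0], "twist": [0, 0, 0], "jaw": 0.0}]}}

```text
clock: 7.23
tcp_pos: [0.4889, -0.0676, 0.1147]
orientation: [0.0, -0.019, 1.0, -0.001]
wrist_force: [-1.9, -4.7, 0.2]
finger_gap: 0.0203
```

```bash
python3 -c "
from h import *
st(); c,P=cam('wrist'); cv2.imwrite('pics/w2.png',cv2.resize(c['color'][140:340,200:440,::-1],None,fx=3,fy=3))"
```

```text
{'clock': np.float64(7.2333), 'tcp_pos': array([ 0.4889, -0.0676,  0.1147]), 'orientation': array([ 0.000e+00, -1.910e-02,  9.998e-01, -8.000e-04]), 'wrist_force': array([-1.8548, -4.6801,  0.1531]), 'ft_torque': array([-0.968 ,  0.5949, -0.0185]), 'finger_gap': np.float64(0.0203)}
az_x 3.179706712540826
```

View pics/w2.png

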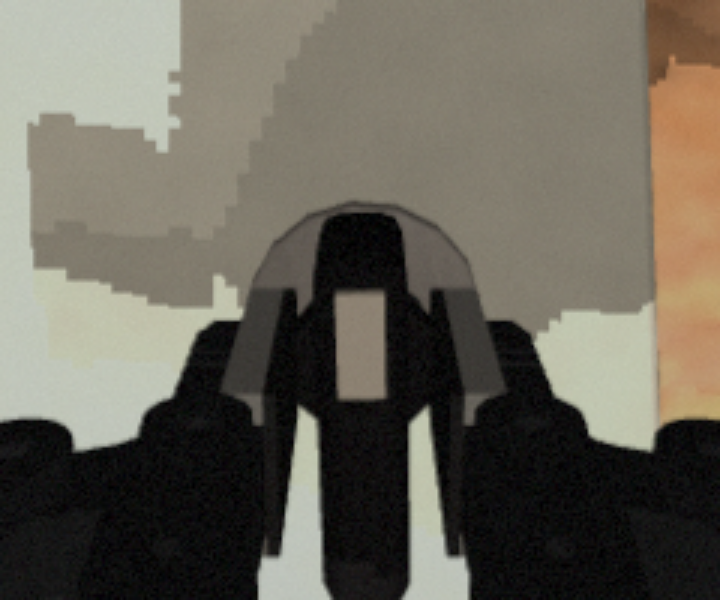

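The jaws closed on the 20 mm hub under the bar (the wider dark octagon near (365,350)) instead of the 12 mm bar. I open, rise 8 mm and grip again.

>>> {"api": "servo_tool", "payload": {"targets": [{"xyz": [0, 0, 0], "twist": [0, 0, 0], "jaw": 0.5}, {"xyz": [0, 0, 0], "twist": [0, 0, 0], "jaw": 0.5}, {"xyz": [0, 0, -0.004], "twist": [0, 0, 0], "jaw": 0.5}, {"xyz": [0, 0, -0.008], "twist": [0, 0, 0], "jaw": 0.5}, {"xyz": [0, 0, -0.008], "twist": [0, 0, 0], "jaw": 0.0}, {"xyz": [0, 0, -0.008], "twist": [0, 0, 0], "jaw": 0.0}, {"xyz": [0, 0, -0.008], "twist": [0, 0, 0], "jaw": 0.0}, {"xyz": [0, 0, -0.008], "twist": [0, 0, 0], "jaw": 0.0}, {"xyz": [0, 0, -0.008], "twist": [0, 0, 0], "jaw": 0.0}, {"xyz": [0, 0, -0.008], "twist": [0, 0, 0], "jaw": 0.0}, {"xyz": [0, 0, -0.008], "twist": [0, 0, 0], "jaw": 0.0}, {"xyz": [0, 0, -0.008], "twist": [0, 0, 0], "jaw": 0.0}], "squeeze": 50}}

```text
clock: 8.28
tcp_pos: [0.4888, -0.0669, 0.1222]
orientation: [-0.0, -0.019, 1.0, 0.0]
wrist_force: [-0.7, -0.4, 0.6]
finger_gap: 0.011
```

```bash
python3 -c "
from h import *
st()"
```

```text
{'clock': np.float64(8.2833), 'tcp_pos': array([ 0.4888, -0.0669,  0.1222]), 'orientation': array([-1.000e-04, -1.920e-02,  9.998e-01,  1.000e-04]), 'wrist_force': array([-0.6916, -0.3858,  0.5974]), 'ft_torque': array([0.0614, 0.131 , 0.04  ]), 'finger_gap': np.float64(0.011)}
az_x 3.1799753856903887
```

>>> {"api": "servo_tool", "payload": {"targets": [{"xyz": [0, 0, 0.001], "twist": [0, 0, 0], "jaw": 0.0}, {"xyz": [0, 0, 0.002], "twist": [0, 0, 0], "jaw": 0.0}, {"xyz": [0, 0, 0.003], "twist": [0, 0, 0], "jaw": 0.0}, {"xyz": [0, 0, 0.004], "twist": [0, 0, 0], "jaw": 0.0}, {"xyz": [0, 0, 0.005], "twist": [0, 0, 0], "jaw": 0.0}, {"xyz": [0, 0, 0.006], "twist": [0, 0, 0], "jaw": 0.0}, {"xyz": [0, 0, 0.007], "twist": [0, 0, 0], "jaw": 0.0}, {"xyz": [0, 0, 0.008], "twist": [0, 0, 0], "jaw": 0.0}, {"xyz": [0, 0, 0.008], "twist": [0, 0, 0], "jaw": 0.0}, {"xyz": [0, 0, 0.008], "twist": [0, 0, 0], "jaw": 0.0}]}}

```text
clock: 9.12
tcp_pos: [0.4888, -0.0669, 0.1149]
orientation: [0.0, -0.019, 1.0, -0.0]
wrist_force: [-4.0, 0.6, 8.0]
finger_gap: 0.0108
```

```bash
python3 -c "
from h import *
st()"
```

```text
{'clock': np.float64(9.1167), 'tcp_pos': array([ 0.4888, -0.0669,  0.1149]), 'orientation': array([ 1.000e-04, -1.920e-02,  9.998e-01, -0.000e+00]), 'wrist_force': array([-3.9725,  0.5992,  7.9797]), 'ft_torque': array([0.1847, 0.6885, 0.0381]), 'finger_gap': np.float64(0.0108)}
az_x 3.1800502915622397
```

>>> {"api": "servo_tool", "payload": {"targets": [{"xyz": [0, 0, 0.001], "twist": [0, 0, 0], "jaw": 0.0}, {"xyz": [0, 0, 0.002], "twist": [0, 0, 0], "jaw": 0.0}, {"xyz": [0, 0, 0.002], "twist": [0, 0, 0], "jaw": 0.0}, {"xyz": [0, 0, 0.002], "twist": [0, 0, 0], "jaw": 0.0}]}}

```text
clock: 9.45
tcp_pos: [0.4888, -0.0669, 0.1131]
orientation: [0.0, -0.019, 1.0, -0.0]
wrist_force: [-3.0, 0.0, 10.3]
finger_gap: 0.011
```

```bash
python3 -c "
from h import *
st()
c,P,n,o,l=panel((150,220,200,325)); print(n,l,o); st()"
```

```text
{'clock': np.float64(9.45), 'tcp_pos': array([ 0.4888, -0.0669,  0.1131]), 'orientation': array([ 2.000e-04, -1.920e-02,  9.998e-01, -1.000e-04]), 'wrist_force': array([-2.9988,  0.0144, 10.3478]), 'ft_torque': array([ 0.1452,  0.8237, -0.0043]), 'finger_gap': np.float64(0.011)}
az_x 3.179999720109106
[-5.12626440e-03 -9.31406737e-04  9.99986427e-01] 3027 [ 0.52972616 -0.07948217  0.09398963]
{'clock': np.float64(9.5), 'tcp_pos': array([ 0.4888, -0.0669,  0.1131]), 'orientation': array([ 2.000e-04, -1.920e-02,  9.998e-01, -1.000e-04]), 'wrist_force': array([-3.7023,  0.743 ,  9.7069]), 'ft_torque': array([0.2449, 0.7934, 0.0609]), 'finger_gap': np.float64(0.0106)}
az_x 3.180094240791259
```

>>> {"api": "servo_tool", "payload": {"targets": [{"xyz": [0, 0, 0], "twist": [0, 0, 0.04], "jaw": 0.0}, {"xyz": [0, 0, 0], "twist": [0, 0, 0.08], "jaw": 0.0}, {"xyz": [0, 0, 0], "twist": [0, 0, 0.12], "jaw": 0.0}, {"xyz": [0, 0, 0], "twist": [0, 0, 0.16], "jaw": 0.0}, {"xyz": [0, 0, 0], "twist": [0, 0, 0.2], "jaw": 0.0}, {"xyz": [0, 0, 0], "twist": [0, 0, 0.24], "jaw": 0.0}, {"xyz": [0, 0, 0], "twist": [0, 0, 0.28], "jaw": 0.0}, {"xyz": [0, 0, 0], "twist": [0, 0, 0.32], "jaw": 0.0}, {"xyz": [0, 0, 0], "twist": [0, 0, 0.36], "jaw": 0.0}, {"xyz": [0, 0, 0], "twist": [0, 0, 0.4], "jaw": 0.0}]}}

```text
clock: 10.33
tcp_pos: [0.4884, -0.0669, 0.113]
orientation: [-0.0, 0.181, 0.984, -0.0]
wrist_force: [-5.2, 0.7, 10.4]
finger_gap: 0.0106
```

```bash
python3 -c "
from h import *
st()"
```

```text
{'clock': np.float64(10.3333), 'tcp_pos': array([ 0.4884, -0.0669,  0.113 ]), 'orientation': array([-2.000e-04,  1.808e-01,  9.835e-01, -1.000e-04]), 'wrist_force': array([-5.1636,  0.6633, 10.4017]), 'ft_torque': array([0.1177, 1.0574, 0.0301]), 'finger_gap': np.float64(0.0106)}
az_x 2.7780125891616216
```

>>> {"api": "servo_tool", "payload": {"targets": [{"xyz": [0.0004, 0, 0], "twist": [0, 0, 0.04], "jaw": 0.0}, {"xyz": [0.0007, -0.0002, 0], "twist": [0, 0, 0.08], "jaw": 0.0}, {"xyz": [0.0007, -0.0002, 0], "twist": [0, 0, 0.12], "jaw": 0.0}, {"xyz": [0.0007, -0.0002, 0], "twist": [0, 0, 0.16], "jaw": 0.0}, {"xyz": [0.0007, -0.0002, 0], "twist": [0, 0, 0.2], "jaw": 0.0}, {"xyz": [0.0007, -0.0002, 0], "twist": [0, 0, 0.24], "jaw": 0.0}, {"xyz": [0.0007, -0.0002, 0], "twist": [0, 0, 0.28], "jaw": 0.0}, {"xyz": [0.0007, -0.0002, 0], "twist": [0, 0, 0.32], "jaw": 0.0}, {"xyz": [0.0007, -0.0002, 0], "twist": [0, 0, 0.36], "jaw": 0.0}, {"xyz": [0.0007, -0.0002, 0], "twist": [0, 0, 0.4], "jaw": 0.0}, {"xyz": [0.0007, -0.0002, 0], "twist": [0, 0, 0.44], "jaw": 0.0}]}}

```text
clock: 11.25
tcp_pos: [0.488, -0.0667, 0.1131]
orientation: [0.0, 0.391, 0.92, 0.0]
wrist_force: [-4.5, 2.1, 10.3]
finger_gap: 0.0108
```

```bash
python3 -c "
from h import *
st()"
```

```text
{'clock': np.float64(11.25), 'tcp_pos': array([ 0.488 , -0.0667,  0.1131]), 'orientation': array([1.000e-04, 3.910e-01, 9.204e-01, 1.000e-04]), 'wrist_force': array([-4.4582,  2.0651, 10.3398]), 'ft_torque': array([0.2801, 0.9372, 0.0506]), 'finger_gap': np.float64(0.0108)}
az_x 2.3381489346653304
```

>>> {"api": "servo_tool", "payload": {"targets": [{"xyz": [0, 0, 0], "twist": [0, 0, 0.03], "jaw": 0.0}, {"xyz": [0, 0, 0], "twist": [0, 0, 0.06], "jaw": 0.0}, {"xyz": [0, 0, 0], "twist": [0, 0, 0.09], "jaw": 0.0}, {"xyz": [0, 0, 0], "twist": [0, 0, 0.12], "jaw": 0.0}, {"xyz": [0, 0, 0], "twist": [0, 0, 0.12], "jaw": 0.0}]}}

```text
clock: 11.67
tcp_pos: [0.4878, -0.0666, 0.1131]
orientation: [-0.0, 0.445, 0.895, 0.0]
wrist_force: [-4.7, 0.7, 10.9]
finger_gap: 0.0108
```

```bash
cat >> h.py <<'E'
def tq():
    L=[]
    for _ in range(3):
        L.append(env.get_state()); env.read_camera('top')
    o=L[-1]['orientation']; a=2*np.arctan2(o[2],o[1])
    print('wing~',round(.095+3.18-a,3),'Mz',[round(s['ft_torque'][2],3) for s in L],'F',np.round(np.mean([s['wrist_force'] for s in L],0),1),'z',round(L[-1]['tcp_pos'][2],4))
E
python3 -c "
from h import *
tq()"
```

```text
wing~ 1.055 Mz [np.float64(-0.014), np.float64(-0.029), np.float64(-0.019)] F [-4.8  1.4 10.2] z 0.1131
```

>>> {"api": "servo_tool", "payload": {"targets": [{"xyz": [0, 0, 0], "twist": [0, 0, 0.02], "jaw": 0.0}, {"xyz": [0, 0, 0], "twist": [0, 0, 0.04], "jaw": 0.0}, {"xyz": [0, 0, 0], "twist": [0, 0, 0.04], "jaw": 0.0}]}}

```text
clock: 12.07
tcp_pos: [0.4878, -0.0666, 0.1131]
orientation: [-0.0, 0.463, 0.886, 0.0]
wrist_force: [-5.5, 1.2, 10.6]
finger_gap: 0.0109
```

```bash
python3 -c "
from h import *
tq()"
```

```text
wing~ 1.095 Mz [np.float64(-0.056), np.float64(-0.048), np.float64(-0.011)] F [-5.1  2.  10.8] z 0.1131
```

>>> {"api": "servo_tool", "payload": {"targets": [{"xyz": [0, 0, 0], "twist": [0, 0, 0.02], "jaw": 0.0}, {"xyz": [0, 0, 0], "twist": [0, 0, 0.04], "jaw": 0.0}, {"xyz": [0, 0, 0], "twist": [0, 0, 0.04], "jaw": 0.0}]}}

```text
clock: 12.47
tcp_pos: [0.4878, -0.0666, 0.1131]
orientation: [-0.0, 0.48, 0.877, 0.0]
wrist_force: [-5.2, 2.1, 11.9]
finger_gap: 0.011
```

```bash
python3 -c "
from h import *
tq()"
```

```text
wing~ 1.135 Mz [np.float64(-0.034), np.float64(-0.037), np.float64(-0.001)] F [-4.9  1.9 11.2] z 0.113
```

>>> {"api": "servo_tool", "payload": {"targets": [{"xyz": [0, 0, 0], "twist": [0, 0, 0.02], "jaw": 0.0}, {"xyz": [0, 0, 0], "twist": [0, 0, 0.04], "jaw": 0.0}, {"xyz": [0, 0, 0], "twist": [0, 0, 0.04], "jaw": 0.0}]}}

```text
clock: 12.87
tcp_pos: [0.4878, -0.0666, 0.113]
orientation: [-0.0, 0.498, 0.867, 0.0]
wrist_force: [-5.2, 1.9, 10.2]
finger_gap: 0.0108
```

```bash
python3 -c "
from h import *
tq()"
```

```text
wing~ 1.174 Mz [np.float64(0.15), np.float64(0.171), np.float64(0.224)] F [-5.2  1.5 10.3] z 0.1131
```

Mz jumped from about -0.03 to 0.18 N m, so the wing is at its stop. I back off about 0.08 rad to the detent centre and ease up.

>>> {"api": "servo_tool", "payload": {"targets": [{"xyz": [0, 0, 0], "twist": [0, 0, -0.04], "jaw": 0.0}, {"xyz": [0, 0, 0], "twist": [0, 0, -0.08], "jaw": 0.0}, {"xyz": [0, 0, 0], "twist": [0, 0, -0.08], "jaw": 0.0}, {"xyz": [0, 0, -0.001], "twist": [0, 0, -0.08], "jaw": 0.0}, {"xyz": [0, 0, -0.002], "twist": [0, 0, -0.08], "jaw": 0.0}, {"xyz": [0, 0, -0.003], "twist": [0, 0, -0.08], "jaw": 0.0}, {"xyz": [0, 0, -0.004], "twist": [0, 0, -0.08], "jaw": 0.0}, {"xyz": [0, 0, -0.004], "twist": [0, 0, -0.08], "jaw": 0.0}]}}

```text
clock: 13.68
tcp_pos: [0.4878, -0.0666, 0.1167]
orientation: [-0.0, 0.462, 0.887, 0.0]
wrist_force: [-3.9, 0.7, 7.3]
finger_gap: 0.0108
```

```bash
python3 -c "
from h import *
tq()"
```

```text
wing~ 1.095 Mz [np.float64(0.061), np.float64(0.04), np.float64(-0.017)] F [-3.8  0.5  7. ] z 0.1166
```

>>> {"api": "servo_tool", "payload": {"targets": [{"xyz": [0, 0, -0.001], "twist": [0, 0, 0], "jaw": 0.0}, {"xyz": [0, 0, -0.002], "twist": [0, 0, 0], "jaw": 0.0}, {"xyz": [0, 0, -0.002], "twist": [0, 0, 0], "jaw": 0.0}]}}

```text
clock: 14.08
tcp_pos: [0.4878, -0.0666, 0.1185]
orientation: [-0.0, 0.462, 0.887, 0.0]
wrist_force: [-3.3, 1.6, 4.4]
finger_gap: 0.0109
```

```bash
python3 -c "
from h import *
tq()"
```

```text
wing~ 1.095 Mz [np.float64(0.057), np.float64(0.064), np.float64(0.053)] F [-3.2  0.9  5.1] z 0.1184
```

>>> {"api": "servo_tool", "payload": {"targets": [{"xyz": [0, 0, 0], "twist": [0, 0, 0], "jaw": 0.5}, {"xyz": [0, 0, 0], "twist": [0, 0, 0], "jaw": 0.5}, {"xyz": [0, 0, 0], "twist": [0, 0, 0], "jaw": 0.5}, {"xyz": [0, 0, -0.01], "twist": [0, 0, 0], "jaw": 0.5}, {"xyz": [0, 0, -0.04], "twist": [0, 0, 0], "jaw": 0.5}, {"xyz": [0, 0, -0.08], "twist": [0, 0, 0], "jaw": 0.5}, {"xyz": [0, 0, -0.11], "twist": [0, 0, 0], "jaw": 0.5}, {"xyz": [0, 0, -0.11], "twist": [0, 0, 0], "jaw": 0.5}, {"xyz": [0, 0, -0.11], "twist": [0, 0, 0], "jaw": 0.5}]}}

```text
clock: 14.98
tcp_pos: [0.4898, -0.0674, 0.231]
orientation: [0.003, 0.462, 0.887, 0.001]
wrist_force: [-0.8, -0.5, -0.7]
finger_gap: 0.0427
```

Run:
```python
from h import *
st(); c,P=cam('wrist'); save('w','w3.png',c)
k=c['color'].astype(int)
m=(k.max(-1)<70)&(abs(P[...,2]-.140)<.009)&(np.hypot(P[...,0]-.488,P[...,1]+.0655)<.032)
t=P[m];print(len(t),t.mean(0),np.percentile(t[:,2],[10,50,90,97])); r=cv2.minAreaRect((t[:,:2]*1000).astype(np.float32)); print(r)
k2=(k.min(-1)>120)&(k.max(-1)-k.min(-1)<40)&(abs(P[...,2]-.095)<.01); print('panel z wrist',np.nanmedian(P[k2][:,2]))
c,P,n,o,l=panel((150,220,200,325)); print(n,l,o)
```

```text
{'clock': np.float64(14.9833), 'tcp_pos': array([ 0.4898, -0.0674,  0.231 ]), 'orientation': array([2.700e-03, 4.625e-01, 8.866e-01, 6.000e-04]), 'wrist_force': array([-0.8296, -0.4687, -0.7189]), 'ft_torque': array([ 0.0039, -0.0351,  0.0148]), 'finger_gap': np.float64(0.0427)}
az_x 2.1799678491103083
856 [ 0.4878897  -0.06592787  0.13864389] [0.13703147 0.13889596 0.13985289 0.14025649]
((486.9498291015625, -66.51110076904297), (48.03415298461914, 11.93115234375), 34.926788330078125)
panel z wrist 0.09466441090787936
[-0.00466821 -0.00163217  0.99998777] 4052 [ 0.53526511 -0.058579    0.09402787]
```

View pics/w3.png

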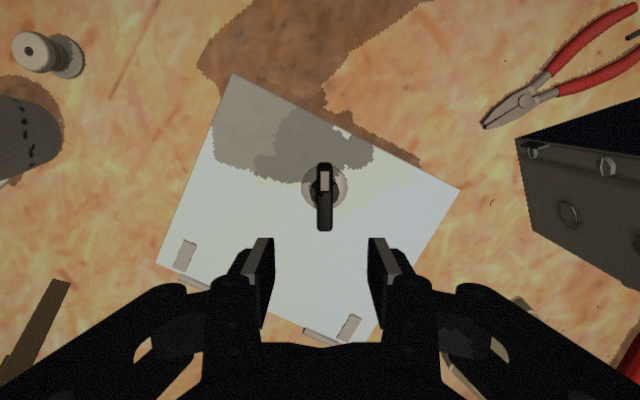

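The last wrist view shows the wing at (323,197), turned about 57° relative to the hatch, with the jaws clear. Wing angle is about 1.10 rad. The wing top dropped 3.7 mm, of which about 1.5 mm is the hatch sinking, leaving about 2.2 mm of press: locked.

```bash
python3 -c "
from h import *
print(env.hand_in())"
```

```text
the job is handed in; nothing more can be done
None
```

The hatch is shut and my checks show the wing locked in its detent. I handed the job in at about 15 s on the robot's clock. No verdict was reported.

- **What I did:** I closed the hatch with shut fingers at press_right, pressed the wing down about 7 mm (about 10 N) and turned it clockwise. At about 1.17 rad the turning moment rose from about -0.03 to a highest reading of 0.22 N m, which I took as the stop. I backed off 0.08 rad, eased the wing up, let go and withdrew.
- **Last checks:** The hatch opening is about -0.005 rad, slightly into the seal. The wing stands at about 1.10 rad and is pressed about 2.2 mm, which fits the locked 2 mm and not the 4.5–6 mm hang. The gripper was about 9 cm above the wing at the end, and the arm never came near the mug, carton, tape or insulator. I did not re-measure their positions afterwards.
- **What went wrong:** My first grip closed on the 20 mm hub under the bar, with about 5 N of side force, so I reopened and gripped 8 mm higher. One move call was refused for missing twists and moved nothing. A steady side force of about 5 N stayed on the tool while turning, from a small offset to the wing's axis.

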